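# Wipe the pot shards off the potting board

## Task

Take the scraper block by its grip and, with it, wipe all four broken-pot shards along the potting board and off its open end into the empty black tray, not into the seedling tray at the other end. Push the shards only with the scraper, never with the gripper. Then set the scraper down (do not drop it) upright on its rubber mat again, lengthwise and wholly on the mat, and leave the pots, the jar and the ruler where they are.

Things in the scene. Friction and masses are not known exactly. Their poses are not given: they have to be found in the camera images.
- scraper: Scraper block, loose, 175 to 350 g, 140 mm long (its y axis), 28 mm thick (its x axis), 85 mm tall, standing upright on the rubber mat. Origin: centre of its underside, z up. The lower 37 mm is the full-size bar (bare metal over a black rubber foot strip 8 mm high and 24 mm thick); above it, from 37 to 85 mm, stands a grey upright grip 22 mm thick (x) and 90 mm long (y), centred. It is symmetric: either long face can push.
- board: Pale wooden potting board, fixed, 190 mm wide (its x axis) and 360 mm long (its y axis), top surface 60 mm above the bench. Origin: centre of its underside on the bench, z up. Along both long sides a lip 10 mm thick rises 12 mm above the surface (72 mm above the bench), leaving a channel 170 mm wide; both short ends (y = +180 and y = -180 mm) are open, without a lip. A tray stands 3 mm off each open end.
- tray: EMPTY black open tray, fixed, 180 mm (x, across the board) by 150 mm (y, along the board) by 50 mm high, walls 4 mm; its rim is 10 mm below the board's surface. Origin: centre of its underside, on the bench, axes parallel to the board's. It stands at one of the board's two open ends (which one varies): its centre is 258 mm from the board's centre along the board's y axis. The shards belong here.
- seedtray: Black tray of the same size full of dark growing medium with short green seedlings (tips up to 90 mm above the bench), fixed, at the board's other open end. No shard may end there. Origin: centre of its underside.
- mat: Black rubber mat, fixed, 100 mm (x) by 200 mm (y), 4 mm thick, flat on the bench; the scraper stands on it at the start with its length roughly along the mat's. Origin: centre of its underside, z up. Left or right of the bench's middle (varies).
- slab: Plank slab 100 by 200 by 12 mm, fixed, on the opposite side from the mat, with the two pots on it; not needed. Origin: centre of its underside.
- shard1: Terracotta pot shard, loose, 30 g, gently arched piece 60 mm long (y) by 34 mm wide (x), 7 mm thick and 11 mm high, lying on the board, hollow side down, at any yaw, with a free strip at least 40 mm long at each open end of the board. Origin: centre of its underside. All four are alike.
- shard2: Terracotta pot shard, loose, 30 g, gently arched piece 60 mm long (y) by 34 mm wide (x), 7 mm thick and 11 mm high, lying on the board, hollow side down, at any yaw, with a free strip at least 40 mm long at each open end of the board. Origin: centre of its underside. All four are alike.
- shard3: Terracotta pot shard, loose, 30 g, gently arched piece 60 mm long (y) by 34 mm wide (x), 7 mm thick and 11 mm high, lying on the board, hollow side down, at any yaw, with a free strip at least 40 mm long at each open end of the board. Origin: centre of its underside. All four are alike.
- shard4: Terracotta pot shard, loose, 30 g, gently arched piece 60 mm long (y) by 34 mm wide (x), 7 mm thick and 11 mm high, lying on the board, hollow side down, at any yaw, with a free strip at least 40 mm long at each open end of the board. Origin: centre of its underside. All four are alike.
- pot_a: Small empty terracotta pot, 68 mm across and tall, loose, on the plank slab; leave alone. Origin: centre of its underside.
- pot_b: The second such pot on the slab; leave alone.
- jar: Jar with white cap, 56 mm across, 75 mm tall, loose, on the bench in front of the board; leave alone. Origin: centre of its underside.
- ruler: White flat ruler 160 by 35 by 4 mm, loose, on the bench in front of the board; leave alone. Origin: centre of its underside.

How it is judged (in metres and radians):
On the way, in this order (a step that is already met when the one before it is completed fails the run):
1. the scraper, held by the gripper, stands down on the board (foot within 6 mm of its surface) with all four shards still on the board (contact force between the fingers and scraper above 1 N and x of scraper in the frame of board between -0.08 and 0.08 m and y of scraper in the frame of board between -0.19 and 0.19 m and z of scraper in the frame of board between 0.05 and 0.066 m and x of shard1 in the frame of board between -0.095 and 0.095 m and y of shard1 in the frame of board between -0.19 and 0.19 m and z of shard1 in the frame of board between 0.05 and 0.1 m and x of shard2 in the frame of board between -0.095 and 0.095 m and y of shard2 in the frame of board between -0.19 and 0.19 m and z of shard2 in the frame of board between 0.05 and 0.1 m and x of shard3 in the frame of board between -0.095 and 0.095 m and y of shard3 in the frame of board between -0.19 and 0.19 m and z of shard3 in the frame of board between 0.05 and 0.1 m and x of shard4 in the frame of board between -0.095 and 0.095 m and y of shard4 in the frame of board between -0.19 and 0.19 m and z of shard4 in the frame of board between 0.05 and 0.1 m), for 0.1 s.
2. all four shards are in the empty tray, with the scraper still held (contact force between the fingers and scraper above 1 N and x of shard1 in the frame of tray between -0.088 and 0.088 m and y of shard1 in the frame of tray between -0.073 and 0.073 m and z of shard1 in the frame of tray between -0.005 and 0.05 m and x of shard2 in the frame of tray between -0.088 and 0.088 m and y of shard2 in the frame of tray between -0.073 and 0.073 m and z of shard2 in the frame of tray between -0.005 and 0.05 m and x of shard3 in the frame of tray between -0.088 and 0.088 m and y of shard3 in the frame of tray between -0.073 and 0.073 m and z of shard3 in the frame of tray between -0.005 and 0.05 m and x of shard4 in the frame of tray between -0.088 and 0.088 m and y of shard4 in the frame of tray between -0.073 and 0.073 m and z of shard4 in the frame of tray between -0.005 and 0.05 m), for 0.2 s.
At the end, for the whole second after the job is handed in: All four shards lie at rest in the empty tray (centres within its walls and below its rim); the scraper stands upright (within 0.08 rad) and released on the rubber mat, its centre within 36 mm across and 40 mm along of the mat's centre, its length within 0.25 rad of the mat's (x of shard1 in the frame of tray between -0.088 and 0.088 m and y of shard1 in the frame of tray between -0.073 and 0.073 m and z of shard1 in the frame of tray between -0.005 and 0.05 m and x of shard2 in the frame of tray between -0.088 and 0.088 m and y of shard2 in the frame of tray between -0.073 and 0.073 m and z of shard2 in the frame of tray between -0.005 and 0.05 m and x of shard3 in the frame of tray between -0.088 and 0.088 m and y of shard3 in the frame of tray between -0.073 and 0.073 m and z of shard3 in the frame of tray between -0.005 and 0.05 m and x of shard4 in the frame of tray between -0.088 and 0.088 m and y of shard4 in the frame of tray between -0.073 and 0.073 m and z of shard4 in the frame of tray between -0.005 and 0.05 m and linear speed of each of shard1, shard2, shard3, shard4, scraper below 0.02 m/s and x of scraper in the frame of mat between -0.036 and 0.036 m and y of scraper in the frame of mat between -0.04 and 0.04 m and z of scraper in the frame of mat between 0 and 0.01 m and angle between scraper's own z axis and vertical below 0.08 rad and angle between the y axis of scraper and the y axis of mat, either way round below 0.25 rad and contact force between the fingers and scraper below 0.1 N); the robot touches nothing.
It fails at once if the gripper or arm touches a shard (over 1 N) (contact force between any of the fingers, the arm and shard1 above 1 N or contact force between any of the fingers, the arm and shard2 above 1 N or contact force between any of the fingers, the arm and shard3 above 1 N or contact force between any of the fingers, the arm and shard4 above 1 N).
It fails at once if the scraper is dropped or thrown (faster than 0.6 m/s while not held) (contact force between the fingers and scraper below 0.05 N and linear speed of scraper above 0.6 m/s).
It fails at once if a bystander (pot, jar or ruler) is moved by more than 20 mm (distance of any of pot_a, pot_b, jar, ruler from where it was at the start of the episode above 0.02 m).
It also fails if it takes over 58 s, if anything falls off the work surface, if the arm or the gripper's body presses on something with over 40 N, if the wrist force passes 120 N, or if a joint passes its speed limit or range.

## Robot

A 6-joint arm with a two-finger parallel gripper is mounted at the origin on the work surface. World frame = base frame: x ahead of the robot, y to its left, z up, the work surface at z = 0. Lengths are in mm, angles in rad, forces in N, time in s.
With the tool pointing down it reaches from about 350 to 950 mm from the base axis. Payload 17.4 kg.
Tool frame: the origin (TCP) lies between the finger pads; the fingertips stand 14 mm ahead of it and the grasp point (between the pads) lies 5 mm behind it; z points along the fingers, y is the direction in which the jaws open and shut (so a half turn about z gives the same grasp; the last joint's range is limited). The gripper opens to 93 mm and grips with 3 to 60 N. Pads are 15 mm wide; open, the fingers measure 128 mm over their backs; the gripper's body (75 mm by 188 mm) begins 65 mm behind the grasp point.
Start: joints at [1.166, 0.116, 1.442, -0, 1.584, -0.038], TCP at [242.084, 630.102, 232.646] pointing down, gripper open.
Joint ranges: [-2.83, 2.83], [-0.83, 2.19], [0.07, 2.5], [-1.14, 4.28], [0.01, 3], [-2.97, 2.97]. Speed limits (rad/s): [1.89, 1.89, 2.22, 3.14, 3.14, 3.14].

## Interface

Orientations are given as [roll, pitch, yaw] about the fixed x, y, z axes, in that order (R = Rz(yaw) Ry(pitch) Rx(roll)).
In Python, from bench import env gives the robot as it stands.
- The arm moves only by the tool send_rows, never from a script. Its arguments are lists of equal length, an entry for each row: "xyz": the shift along the world's x, y, z in units of 40 mm (1.0 is 40 mm), a list of three; "rotation": the turn, a rotation vector about the world's x, y, z in units of 10 degrees (1.0 is 10 degrees), a list of three. In form: {"xyz": [[dx, dy, dz], ...], "rotation": [[rx, ry, rz], ...]}. A call has 1 to 8 rows; each row shifts and turns the commanded pose from where the row before left it; what a row does not reach is not made up. A row lasts 1/8 s, in which the tool goes at most 62.5 mm and 10.7 degrees, less where a joint would pass 70% of its speed; a pose out of reach is approached as far as the arm can. A call is refused whole if a number of a shift passes 1 or a number of a turn 1, either way. A call with a gripper value outside its range is refused whole. "jaw" is the gripper's target within -1 to 1 (shut at 1, half-way at 0, fully open at -1), set as the call begins (left out, the last holds). The fingers move at their own pace and stop on an object; the grip force is fixed at half the most. Time passes only in rows, so rows that do not move let the fingers close. It gives the time, the measured TCP pose, the force and the opening at its end, in the units of the state.
- env.get_obs(): the state, without advancing time (a new reading comes with each control period).
- env.read_camera(name): name is "scene" or "side" or "wrist"; returns a dict with "color" (384x512x3 uint8, red, green, blue), "depth" (384x512 float32, mm along the optical axis (not along the pixel's ray), 0 where there is no reading), "intrinsics" (3x3 intrinsics, pixels), "R" (3x3) and "t" (3): a world point X has camera coordinates R X + t; the wrist camera has in their place "T_tool_cam" (4x4, takes a point from camera to tool coordinates, whose origin is the TCP and whose axes are the flange's). Camera axes: x right, y down, z forward; pixel columns grow to the right and rows downward; lengths in mm; the calibration is good to about 2 mm. The wrist camera is an equidistant fisheye: a pixel r from the principal point sees the ray r / f radians off the axis. A picture is of the moment at which its call begins: read the wrist's pose just before it.
- env.finish_job(): hands the job in, once; it reports no verdict.
Trained networks look in a picture, given as the dict that the camera call returned (one of the last four; its "shot" number tells which), for a name from the list of things; names that differ only in an ending like _2 or _b are one class to them, and where a whole thing is asked for, a point or a joint stands for the part that bears it (a point fixed in the world has none). Each returns a list of dicts, best first, with "confidence" (0 to 1); they miss things now and then, are a little off and sometimes report something else, mostly with a low value. They report only what shows in the picture. A call takes as long as a camera call.
- env.look_for(picture, thing): "at" ([x, y, z] in mm, in world coordinates, good to about 4 mm: the middle of the surface that is visible of it).
- env.place_of(picture, thing): "at" ([x, y, z] in mm, in world coordinates, good to about 4 mm: a listed point, or the origin of a listed thing).
The state is a dict: "t": time; "joints": joint angles; "qvel": joint speeds; "joint_torque": joint torques, N m; "eef_pos": TCP position; "tool_rot": TCP orientation; "wrist_force": force on the tool from outside, world axes, zero at the start; "torque": the same for the moment, N m; "grip_width": finger opening in mm.
Only numpy, scipy, OpenCV 4.12 (cv2) and the standard library are available. Lean on these libraries where they do the work, as an engineer would, in place of code of your own. Each camera call takes 0.05 s, during which the arm holds its last target.

## Working session

There is one attempt and no reset: what is moved stays moved. The work goes in short steps, Python scripts to look and compute and a tool call to move; the robot and the scene stay as the last step left them, time stands still between calls to the robot, and variables do not carry over. Pictures are saved under pics/ and viewed, and the job is handed in when it is done.

Besides the shell and the picture viewer there is one more tool, called after "Call:" as a command line: name --argument value ..., lists and objects as JSON in quotes. send_rows: Moves the arm, as the interface text tells. Its arguments: {"type":"object","properties":{"xyz":{"type":"array"},"rotation":{"type":"array"},"jaw":{"type":"number"}},"required":["xyz","rotation"]}

```bash
mkdir -p pics; ls; cat > h.py <<'E'
from bench import env
import numpy as np, cv2
def save(p,n): cv2.imwrite('pics/'+n,cv2.cvtColor(p['color'],cv2.COLOR_RGB2BGR))
def cloud(p):
    d=p['depth'];K=p['intrinsics'];v,u=np.mgrid[:d.shape[0],:d.shape[1]]
    c=np.stack([(u-K[0,2])/K[0,0]*d,(v-K[1,2])/K[1,1]*d,d],-1)
    return (c-p['t'])@p['R']
E
python3 - <<'E'
from h import *
o=env.get_obs();print({k:np.round(o[k],3) for k in o})
for n in ['scene','side']:
    p=env.read_camera(n);save(p,n+'0.png')
    for th in ['scraper','board','tray','seedtray','mat','slab','shard1','pot_a','jar','ruler']:
        print(n,th,[(np.round(r['at']).tolist(),round(r['confidence'],2)) for r in env.place_of(p,th)])
E
```

```text
pics
{'t': np.float64(0.0), 'joints': array([ 1.166,  0.116,  1.442, -0.   ,  1.584, -0.038]), 'qvel': array([ 0.   ,  0.002, -0.001, -0.001, -0.001, -0.001]), 'joint_torque': array([-0.0000e+00, -7.2125e+01, -6.2261e+01,  7.8000e-02,  2.4000e-02,
       -0.0000e+00]), 'eef_pos': array([242.002, 629.93 , 231.916]), 'tool_rot': array([-3.14 , -0.   ,  2.775]), 'wrist_force': array([0.965, 0.145, 0.802]), 'torque': array([0.009, 0.054, 0.053]), 'grip_width': np.float64(93.052)}
scene scraper [([354.0, 268.0, 3.0], 0.56)]
scene board [([626.0, 1.0, -3.0], 0.91)]
scene tray [([597.0, 262.0, 2.0], 0.67)]
scene seedtray [([651.0, -256.0, 2.0], 0.76), ([582.0, -102.0, 58.0], 0.22)]
scene mat [([358.0, 281.0, 1.0], 0.92)]
scene slab [([370.0, -278.0, -4.0], 0.57)]
scene shard1 [([672.0, -9.0, 60.0], 0.76), ([584.0, 24.0, 56.0], 0.72), ([647.0, 85.0, 62.0], 0.56), ([366.0, -336.0, 14.0], 0.29)]
scene pot_a [([369.0, -332.0, 15.0], 0.78), ([371.0, -233.0, 12.0], 0.72)]
scene jar [([455.0, 84.0, -1.0], 0.94), ([434.0, -38.0, 2.0], 0.59)]
scene ruler [([433.0, -40.0, -2.0], 0.57), ([584.0, -99.0, 58.0], 0.5)]
side scraper [([346.0, 270.0, 5.0], 0.72)]
side board [([626.0, 3.0, -2.0], 0.75)]
side tray [([598.0, 255.0, 1.0], 0.64)]
side seedtray [([650.0, -258.0, 5.0], 0.75)]
side mat [([360.0, 280.0, 3.0], 0.71)]
side slab [([364.0, -283.0, 1.0], 0.95), ([359.0, 279.0, 1.0], 0.23)]
side shard1 [([582.0, -100.0, 59.0], 0.6), ([672.0, -13.0, 58.0], 0.53), ([586.0, 23.0, 62.0], 0.5), ([651.0, 87.0, 60.0], 0.46), ([374.0, -229.0, 14.0], 0.18)]
side pot_a [([369.0, -333.0, 15.0], 0.73), ([372.0, -229.0, 14.0], 0.63)]
side jar [([454.0, 88.0, -6.0], 0.9)]
side ruler [([431.0, -44.0, -0.0], 0.79), ([598.0, 260.0, -0.0], 0.55), ([622.0, 3.0, -0.0], 0.35)]
```

View pics/scene0.png

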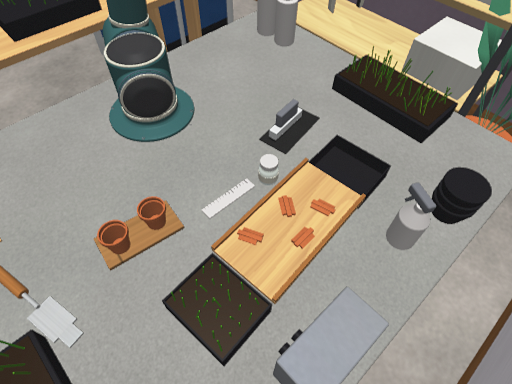

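View pics/side0.png

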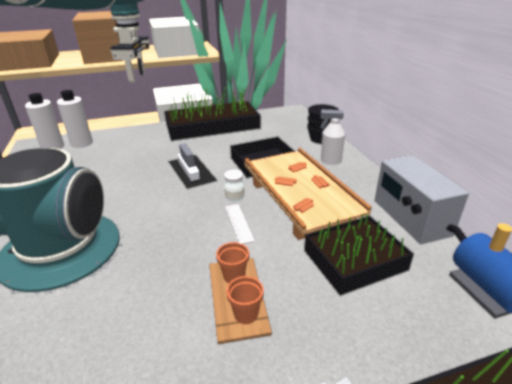

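```bash
python3 - <<'E'
from h import *
def rect(P,m,name):
    q=P[m][:,:2].astype(np.float32)
    if len(q)<20: print(name,len(q));return
    # largest component via grid
    g=np.zeros((500,500),np.uint8); ix=((q-[200,-500])/2).astype(int)  # x 200..1200
    g[np.clip(ix[:,1],0,499),np.clip(ix[:,0],0,499)]=1
    g=cv2.morphologyEx(g,cv2.MORPH_CLOSE,np.ones((5,5)))
    n,l,s,c=cv2.connectedComponentsWithStats(g)
    for k in range(1,n):
        if s[k,4]<60: continue
        sel=l[np.clip(ix[:,1],0,499),np.clip(ix[:,0],0,499)]==k
        r=cv2.minAreaRect(q[sel]); print(name,sel.sum(),np.round(r[0],1),np.round(r[1],1),round(r[2],1))
for n in ['scene','side']:
    p=env.read_camera(n);P=cloud(p);z=P[...,2];x,y=P[...,0],P[...,1]
    L=(x<500)&(y>120)
    print(n,'R^T cam',-p['R'].T@p['t'])
    rect(P,L&(z>78)&(z<95),'grip top')
    rect(P,L&(z>30)&(z<42),'bar')
    rect(P,(z>68)&(z<77)&(x>450)&(abs(y)<210),'lips')
    rect(P,(z>57)&(z<64)&(x>450)&(abs(y)<210),'surf')
    rect(P,(z>63)&(z<75)&(abs(x-626)<80)&(abs(y)<170),'shards')
    rect(P,(z>45)&(z<54)&(x>450)&(y>150),'trayrim')
    s=p['color'].max(-1)<60
    rect(P,(z<9)&(z>1)&L&s,'mat')
E
```

```text
scene R^T cam [ 881.31974071 -378.41684162  799.79470221]
grip top 189 [349.7 264.6] [22.6 91.2] 8.3
bar 179 [350.5 265.3] [ 28.  141.9] 6.8
bar 151 [409.7 529.9] [178.3   7.3] 0.6
lips 679 [564.2  -4.8] [ 76.6 360.2] 6.0
lips 629 [711.8   8.9] [ 11.  359.6] 5.4
lips 162 [674.2 -13.5] [60.6 31.2] 88.7
lips 144 [584.4  20.6] [31.  60.5] 56.7
lips 138 [465.  85.] [49.1 29.3] 89.8
lips 126 [646.8  84.5] [59.8 27.1] 26.5
surf 7504 [6.242e+02 6.000e-01] [186.8 361. ] 5.3
shards 372 [ 566.9 -115.8] [103.4  51.3] 46.7
shards 302 [671.2 -13.3] [34.2 60.5] 3.2
shards 259 [584.3  20.5] [33.5 60.5] 56.6
shards 150 [703.3  93.3] [ 10.1 149.7] 5.3
shards 252 [646.   84.6] [60.3 34.3] 14.5
trayrim 225 [597. 261.] [180.2 145.8] 5.6
trayrim 75 [860.5 314.4] [86.2 20.7] 1.3
trayrim 273 [607.1 829.8] [642.5 226.5] 82.0
mat 726 [362.1 274.9] [ 96.4 195.4] 9.6
mat 86 [411.1 529.4] [177.2   8.1] 0.6
side R^T cam [ 256.26735861 -781.29671902  585.90499986]
grip top 119 [350.4 262.7] [21.4 88.7] 8.4
bar 120 [350.7 263. ] [ 28.  141.3] 8.1
bar 147 [373.7 562.8] [114.9 238.3] 48.8
lips 482 [565.4  -6.2] [ 75
[... 322 characters left out ...]
 67.6] 57.6
surf 81 [ 820.9 -137.7] [140.8   5.3] 90.0
surf 3867 [621.5  -0.9] [190.5 362.4] 6.1
surf 140 [1292.    74.1] [268.2   9.9] 89.5
surf 39 [804.4 178.4] [21.5 63.7] 47.2
shards 231 [ 567.8 -114. ] [104.7  53. ] 46.3
shards 150 [672.5 -13.1] [35.1 61.7] 1.7
shards 147 [585.3  18.8] [33.6 58.8] 55.7
shards 105 [702.5 101.1] [ 10.8 136.1] 3.5
shards 122 [646.1  84.8] [60.2 37.2] 15.1
trayrim 371 [1292.8 1000.9] [ 103.5 1695.1] 3.3
trayrim 58 [811.1 176.5] [29.4 68.2] 61.4
trayrim 25 [513.1 225.1] [ 4.8 75.4] 6.0
trayrim 83 [589.5 328.1] [175.   20.7] 11.0
trayrim 175 [581.1 982.8] [921.6 227.8] 88.0
trayrim 63 [ 826.1 1413.2] [852.6 147.5] 86.5
mat 356 [361.1 272.2] [ 87.2 180.8] 10.0
```

The scene view shows the board at the centre, with the black tray at (350,165), the scraper at (287,120) and the seedlings at (217,308). The four shards are near (250,236), (287,206), (323,207) and (303,237). The board lies at about (623,0.5) with a yaw of about 5.5°, and the empty tray is at its +y end. The scraper is at about (350,264) with a yaw of about 8°. I'm moving above the scraper.

Call:
send_rows --xyz '[[0.27, -0.9, 0], [0.27, -0.9, 0], [0.27, -0.9, 0], [0.27, -0.9, 0], [0.27, -0.9, 0], [0.27, -0.9, 0], [0.27, -0.9, 0], [0.27, -0.9, 0]]' --rotation '[[0, 0, -0.61], [0, 0, -0.61], [0, 0, -0.61], [0, 0, -0.61], [0, 0, -0.61], [0, 0, -0.61], [0, 0, -0.61], [0, 0, -0.61]]' --jaw -1

```text
t: 2.2
eef_pos: [328.6, 340.9, 232.8]
tool_rot: [3.141, -0.0, 1.92]
wrist_force: [-0.5, 0.6, -0.1]
grip_width: 93.1
```

Call:
send_rows --xyz '[[0.27, -0.97, 0], [0.27, -0.97, 0], [0, 0, 0], [0, 0, 0]]' --rotation '[[0, 0, -0.61], [0, 0, -0.61], [0, 0, 0], [0, 0, 0]]'

```text
t: 2.7
eef_pos: [350.1, 264.8, 232.8]
tool_rot: [3.141, -0.0, 1.711]
wrist_force: [-0.3, 0.2, 0.6]
grip_width: 93.2
```

```bash
cat >> h.py <<'E'
from scipy.spatial.transform import Rotation as Ro
def st():
    o=env.get_obs();R=Ro.from_euler('xyz',o['tool_rot']).as_matrix()
    print('t',round(float(o['t']),2),'tcp',np.round(o['eef_pos'],1),'jaw',np.round(np.degrees(np.arctan2(R[1,1],R[0,1])),2),'tilt',np.round(R[:,2],3),'F',np.round(o['wrist_force'],1),'w',round(float(o['grip_width']),1))
    return o,R
def wcloud(p,o,R):
    d=p['depth'];K=p['intrinsics'];v,u=np.mgrid[:d.shape[0],:d.shape[1]]
    a=(u-K[0,2])/K[0,0];b=(v-K[1,2])/K[1,1];r=np.hypot(a,b)+1e-9
    s=np.tan(np.clip(r,0,1.5))/r
    c=np.stack([a*s*d,b*s*d,d],-1);T=np.array(p['T_tool_cam'])
    c[d<=0]=np.nan
    return (c@T[:3,:3].T+T[:3,3])@R.T+o['eef_pos']
E
python3 - <<'E'
from h import *
o,R=st();p=env.read_camera('wrist');save(p,'w1.png')
P=wcloud(p,o,R);z=P[...,2]
for lo,hi in [(78,98),(32,50)]:
    m=(z>lo)&(z<hi)&(abs(P[...,0]-350)<110)&(abs(P[...,1]-264)<110)
    q=P[m][:,:2].astype(np.float32); print(lo,len(q),cv2.minAreaRect(q) if len(q) else 0,np.median(z[m]))
m=(abs(P[...,0]-355)<110)&(abs(P[...,1]-270)<120)&(z<25)&(p['color'].max(-1)<70)
q=P[m][:,:2].astype(np.float32);print(len(q),cv2.minAreaRect(q),np.median(z[m]))
print([ (r['at'],r['confidence']) for r in env.place_of(p,'mat')+env.place_of(p,'scraper')])
E
```

```text
t 2.7 tcp [350.1 264.8 232.8] jaw 8.02 tilt [ 0.  0. -1.] F [-0.3  0.2  0.6] w 93.2
78 1752 ((348.11468505859375, 266.41510009765625), (21.5001163482666, 88.42823791503906), 8.492655754089355) 89.30673372136063
32 886 ((348.5918273925781, 265.6088562011719), (28.192134857177734, 138.40008544921875), 8.227920532226562) 41.42687721934965
7855 ((358.4773254394531, 278.1678161621094), (97.500244140625, 197.3529510498047), 9.939559936523438) 4.580822816387297
[([360.8, 277.0, 0.8], 0.55), ([349.3, 262.8, 3.3], 0.96)]
```

View pics/w1.png

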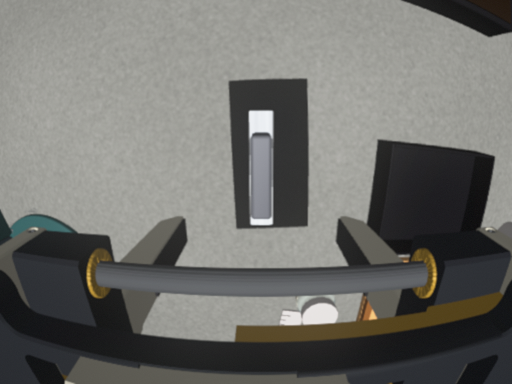

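The wrist view shows the scraper upright at (262,168) on the mat, between the jaws. I'm descending to grip it.

Call:
send_rows --xyz '[[-0.03, 0, -0.8], [0, 0, -0.8], [0, 0, -0.8], [0, 0, -0.8], [0, 0, -0.7], [0, 0, -0.36], [0, 0, 0], [0, 0, 0]]' --rotation '[[0, 0, 0], [0, 0, 0], [0, 0, 0], [0, 0, 0], [0, 0, 0], [0, 0, 0], [0, 0, 0], [0, 0, 0]]'

```text
t: 3.85
eef_pos: [349.3, 265.0, 63.4]
tool_rot: [3.14, -0.001, 1.711]
wrist_force: [0.4, -0.4, 0.8]
grip_width: 92.4
```

Call:
send_rows --xyz '[[0, 0, 0], [0, 0, 0], [0, 0, 0], [0, 0, 0], [0, 0, 0], [0, 0, 0], [0, 0, 0], [0, 0, 0]]' --rotation '[[0, 0, 0], [0, 0, 0], [0, 0, 0], [0, 0, 0], [0, 0, 0], [0, 0, 0], [0, 0, 0], [0, 0, 0]]' --jaw 1

```text
t: 4.85
eef_pos: [348.9, 264.5, 62.2]
tool_rot: [-3.141, 0.0, 1.71]
wrist_force: [0.6, 0.6, 0.3]
grip_width: 21.8
```

Call:
send_rows --xyz '[[0, 0, 0.4], [0, 0, 0.8], [0, 0, 0.9], [0, 0, 0.9], [0, 0, 0.9], [0, 0, 0.4], [0, 0, 0], [0, 0, 0]]' --rotation '[[0, 0, 0], [0, 0, 0], [0, 0, 0], [0, 0, 0], [0, 0, 0], [0, 0, 0], [0, 0, 0], [0, 0, 0]]'

```text
t: 5.85
eef_pos: [348.6, 264.3, 232.8]
tool_rot: [-3.14, 0.001, 1.71]
wrist_force: [-0.0, 0.2, -3.4]
grip_width: 21.8
```

Call:
send_rows --xyz '[[0.45, -0.66, 0], [0.45, -0.66, 0], [0.45, -0.66, 0], [0.45, -0.66, 0], [0.45, -0.66, 0], [0.45, -0.66, 0], [0.45, -0.66, 0], [0.45, -0.66, 0]]' --rotation '[[0, 0, 0.55], [0, 0, 0.55], [0, 0, 0.55], [0, 0, 0.55], [0, 0, 0.55], [0, 0, 0.55], [0, 0, 0.55], [0, 0, 0.55]]'

```text
t: 6.85
eef_pos: [493.0, 52.3, 232.7]
tool_rot: [-3.14, -0.002, 2.481]
wrist_force: [-0.6, 0.0, -2.7]
grip_width: 22.1
```

Call:
send_rows --xyz '[[0.45, -0.66, 0], [0.45, -0.66, 0], [0.45, -0.66, 0], [0.45, -0.66, 0], [0.45, -0.66, 0], [0.45, -0.66, 0], [0.45, -0.66, 0], [0.43, -0.72, 0]]' --rotation '[[0, 0, 0.55], [0, 0, 0.55], [0, 0, 0.55], [0, 0, 0.55], [0, 0, 0.55], [0, 0, 0.55], [0, 0, 0.55], [0, 0, 0.51]]'

```text
t: 7.85
eef_pos: [636.2, -161.1, 232.3]
tool_rot: [3.141, -0.002, -3.041]
wrist_force: [-0.0, -0.5, -2.4]
grip_width: 21.9
```

```bash
python3 - <<'E'
from h import *
for n in ['scene','wrist']:
    o,R=st();p=env.read_camera(n);save(p,n+'2.png')
P=wcloud(p,o,R);z=P[...,2]
m=(z>67)&(z<85)&(P[...,0]<640+100)&(P[...,0]>450)&(abs(P[...,1])<200)
print(m.sum())
B=(P[...,:2]-[623,.5]); c,s=np.cos(.0977),np.sin(.0977)
bx=B[...,0]*c+B[...,1]*s; by=-B[...,0]*s+B[...,1]*c
g=(z>57)&(z<66)&(abs(bx)<100)&(abs(by)<230); print('surf by range',np.percentile(by[g],[0.2,99]),'z',np.median(z[g]))
for lo,hi in((-110,-70),(70,110)):
    k=m&(bx>lo)&(bx<hi); print(k.sum(),np.percentile(bx[k],[1,5,50,95,99]) if k.any() else 0)
    if k.sum()>50: print('slope',np.degrees(np.polyfit(by[k],bx[k],1)[0]))
E
```

```text
t 7.85 tcp [ 636.2 -161.1  232.3] jaw 95.76 tilt [-0.002  0.001 -1.   ] F [-0.  -0.5 -2.4] w 21.9
t 7.9 tcp [ 637.3 -164.   231.7] jaw 95.96 tilt [-0.002 -0.    -1.   ] F [-1.2 -2.4 -4.5] w 21.9
7745
surf by range [-197.21534748  174.55001595] z 60.73331218084796
2480 [-96.66368618 -96.01772048 -91.22373163 -77.25136303 -71.13199931]
slope -0.31807692485308353
556 [82.70377816 83.13644982 86.6809898  92.46386026 93.25080961]
slope 0.16215180473382704
```

View pics/scene2.png

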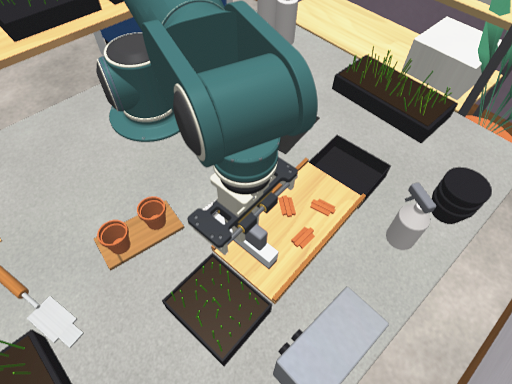

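View pics/wrist2.png

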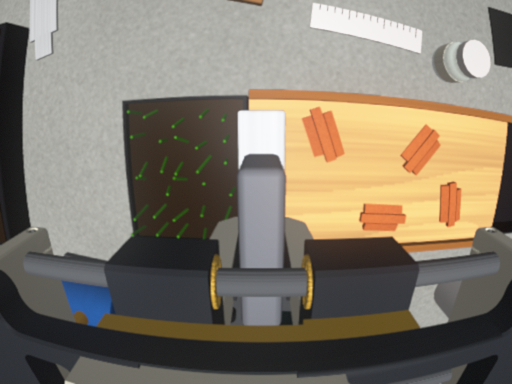

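Wrist view: the scraper hangs over the free strip at (262,170), its front edge clear of the nearest shard at (322,134) and centred between the lips. I'm lowering it.

Call:
send_rows --xyz '[[0, 0.05, -0.5], [0, 0, -0.6], [0, 0, -0.6], [0, 0, -0.5], [0, 0, -0.35], [0, 0, -0.15], [0, 0, 0], [0, 0, 0]]' --rotation '[[0, 0, 0], [0, 0, 0], [0, 0, 0], [0, 0, 0], [0, 0, 0], [0, 0, 0], [0, 0, 0], [0, 0, 0]]'

```text
t: 8.95
eef_pos: [636.4, -158.4, 127.1]
tool_rot: [-3.141, 0.001, -3.044]
wrist_force: [-0.0, 0.3, -2.2]
grip_width: 22.0
```

Call:
send_rows --xyz '[[0, 0, -0.03], [0, 0, 0], [0, 0, 0]]' --rotation '[[0, 0, 0], [0, 0, 0], [0, 0, 0]]'

```text
t: 9.32
eef_pos: [636.1, -158.3, 125.2]
tool_rot: [-3.142, 0.0, -3.044]
wrist_force: [0.1, -0.6, -2.7]
grip_width: 21.9
```

```bash
python3 - <<'E'
from h import *
o,R=st()
for n in ['side','wrist']:
    p=env.read_camera(n);save(p,n+'3.png')
E
```

```text
t 9.32 tcp [ 636.1 -158.3  125.2] jaw 95.58 tilt [ 0. -0. -1.] F [ 0.1 -0.6 -2.7] w 21.9
```

View pics/side3.png

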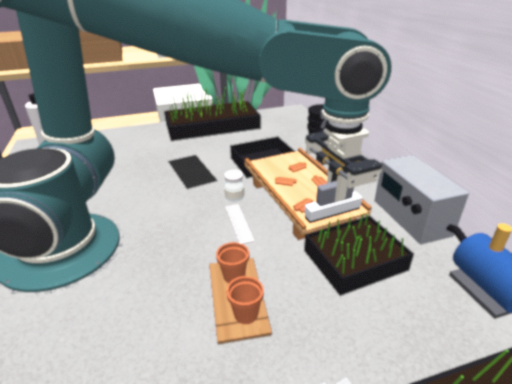

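View pics/wrist3.png

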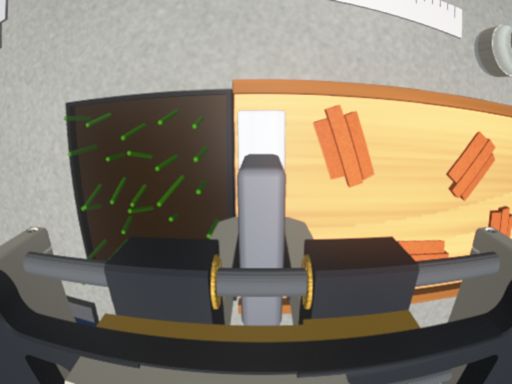

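The scraper hangs just above the board, inside the lips. I'm lowering the last few mm in small steps.

Call:
send_rows --xyz '[[0, 0, -0.1], [0, 0, 0], [0, 0, 0]]' --rotation '[[0, 0, 0], [0, 0, 0], [0, 0, 0]]'

```text
t: 9.8
eef_pos: [636.1, -158.3, 121.0]
tool_rot: [3.142, -0.0, -3.044]
wrist_force: [-0.6, 0.3, -2.9]
grip_width: 22.1
```

Call:
send_rows --xyz '[[0, 0, -0.05], [0, 0, 0], [0, 0, 0]]' --rotation '[[0, 0, 0], [0, 0, 0], [0, 0, 0]]'

```text
t: 10.18
eef_pos: [636.1, -158.3, 119.0]
tool_rot: [-3.142, -0.0, -3.044]
wrist_force: [0.0, 0.1, -2.5]
grip_width: 21.8
```

Call:
send_rows --xyz '[[0, 0, -0.025], [0, 0, 0], [0, 0, 0]]' --rotation '[[0, 0, 0], [0, 0, 0], [0, 0, 0]]'

```text
t: 10.55
eef_pos: [636.2, -158.3, 118.2]
tool_rot: [-3.141, 0.0, -3.044]
wrist_force: [-0.3, -0.1, -0.3]
grip_width: 22.2
```

The foot has touched the board. I'm raising it about 1 mm and wiping toward +y.

Call:
send_rows --xyz '[[0, 0, 0.02], [-0.025, 0.25, 0], [-0.025, 0.25, 0], [-0.025, 0.25, 0], [-0.025, 0.25, 0], [-0.025, 0.25, 0], [-0.025, 0.25, 0], [-0.025, 0.25, 0]]' --rotation '[[0, 0, 0], [0, 0, 0], [0, 0, 0], [0, 0, 0], [0, 0, 0], [0, 0, 0], [0, 0, 0], [0, 0, 0]]'

```text
t: 11.55
eef_pos: [629.0, -87.6, 118.8]
tool_rot: [3.142, 0.0, -3.044]
wrist_force: [0.3, 0.3, -2.5]
grip_width: 21.7
```

```bash
python3 - <<'E'
from h import *
o,R=st()
for n in ['wrist']:
    p=env.read_camera(n);save(p,n+'4.png')
E
```

```text
t 11.55 tcp [629.  -87.6 118.8] jaw 95.58 tilt [ 0.  0. -1.] F [ 0.3  0.3 -2.5] w 21.7
```

View pics/wrist4.png

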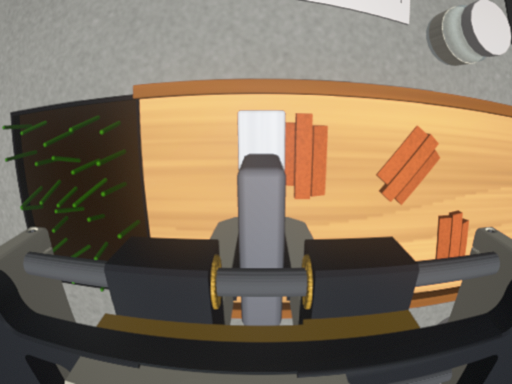

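The first shard is flush against the scraper's face at (306,155), and the others are ahead. I'm continuing.

Call:
send_rows --xyz '[[-0.025, 0.25, 0], [-0.025, 0.25, 0], [-0.025, 0.25, 0], [-0.025, 0.25, 0], [-0.025, 0.25, 0], [-0.025, 0.25, 0], [-0.025, 0.25, 0], [-0.025, 0.25, 0]]' --rotation '[[0, 0, 0], [0, 0, 0], [0, 0, 0], [0, 0, 0], [0, 0, 0], [0, 0, 0], [0, 0, 0], [0, 0, 0]]'

```text
t: 12.6
eef_pos: [621.0, -7.6, 118.8]
tool_rot: [-3.142, -0.0, -3.044]
wrist_force: [0.2, -0.6, -2.6]
grip_width: 22.2
```

Call:
send_rows --xyz '[[-0.025, 0.25, 0], [-0.025, 0.25, 0], [-0.025, 0.25, 0], [-0.025, 0.25, 0], [-0.025, 0.25, 0], [-0.025, 0.25, 0], [-0.025, 0.25, 0], [-0.025, 0.25, 0]]' --rotation '[[0, 0, 0], [0, 0, 0], [0, 0, 0], [0, 0, 0], [0, 0, 0], [0, 0, 0], [0, 0, 0], [0, 0, 0]]'

```text
t: 13.6
eef_pos: [613.0, 72.4, 118.8]
tool_rot: [3.142, -0.0, -3.044]
wrist_force: [0.8, -0.7, -2.4]
grip_width: 21.9
```

```bash
python3 - <<'E'
from h import *
o,R=st()
for n in ['wrist','scene']:
    p=env.read_camera(n);save(p,n+'5.png')
E
```

```text
t 13.6 tcp [613.   72.4 118.8] jaw 95.59 tilt [-0.  0. -1.] F [ 0.8 -0.7 -2.4] w 21.9
```

View pics/wrist5.png

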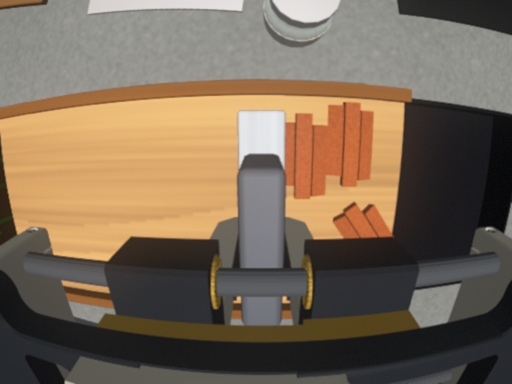

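View pics/scene5.png

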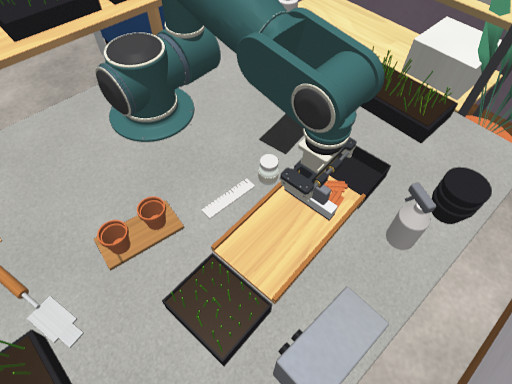

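All the shards are ahead of the scraper: two stacked in front at (330,150), the other at (365,225), and the scene view shows the fourth there too. I'm continuing over the end.

Call:
send_rows --xyz '[[-0.025, 0.25, 0], [-0.025, 0.25, 0], [-0.025, 0.25, 0], [-0.025, 0.25, 0], [-0.025, 0.25, 0], [-0.025, 0.25, 0]]' --rotation '[[0, 0, 0], [0, 0, 0], [0, 0, 0], [0, 0, 0], [0, 0, 0], [0, 0, 0]]'

```text
t: 14.45
eef_pos: [607.0, 132.4, 118.9]
tool_rot: [3.142, 0.0, -3.044]
wrist_force: [1.0, -0.7, -2.1]
grip_width: 21.9
```

```bash
python3 - <<'E'
from h import *
o,R=st()
for n in ['wrist','scene']:
    p=env.read_camera(n);save(p,n+'6.png')
E
```

```text
t 14.45 tcp [607.  132.4 118.9] jaw 95.59 tilt [ 0.  0. -1.] F [ 1.  -0.7 -2.1] w 21.9
```

View pics/wrist6.png

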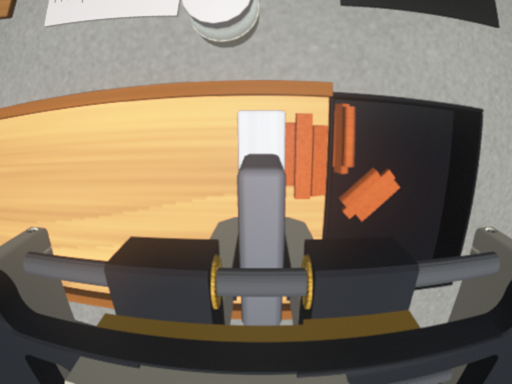

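View pics/scene6.png

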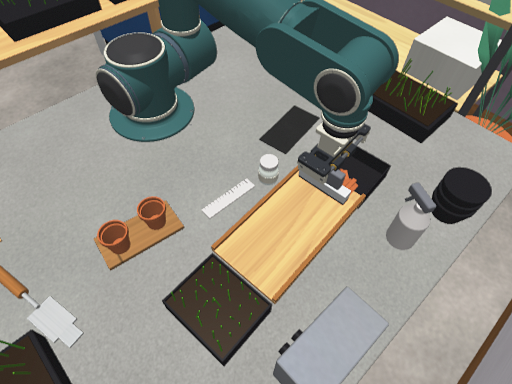

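Two shards have dropped into the tray at (345,140) and (370,195). At least one is still flush at the edge at (306,155). I'm finishing the push a bit faster.

Call:
send_rows --xyz '[[-0.04, 0.4, 0], [-0.05, 0.5, 0], [-0.05, 0.5, 0], [0, 0, 0], [0, 0, 0]]' --rotation '[[0, 0, 0], [0, 0, 0], [0, 0, 0], [0, 0, 0], [0, 0, 0]]'

```text
t: 15.18
eef_pos: [601.7, 188.5, 119.5]
tool_rot: [3.142, 0.001, -3.043]
wrist_force: [-0.0, -0.2, 6.2]
grip_width: 21.9
```

```bash
python3 - <<'E'
from h import *
o,R=st()
for n in ['wrist','scene']:
    p=env.read_camera(n);save(p,n+'7.png')
E
```

```text
t 15.18 tcp [601.7 188.5 119.5] jaw 95.62 tilt [ 0.001  0.    -1.   ] F [-0.  -0.2  6.2] w 21.9
```

View pics/wrist7.png

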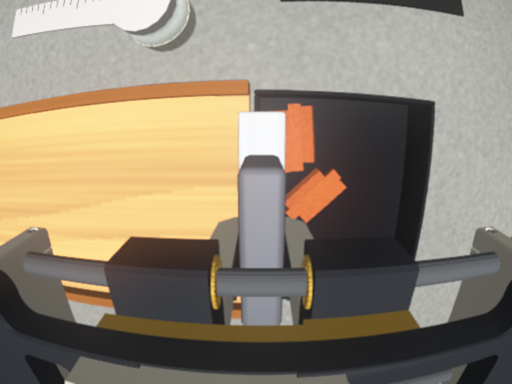

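View pics/scene7.png

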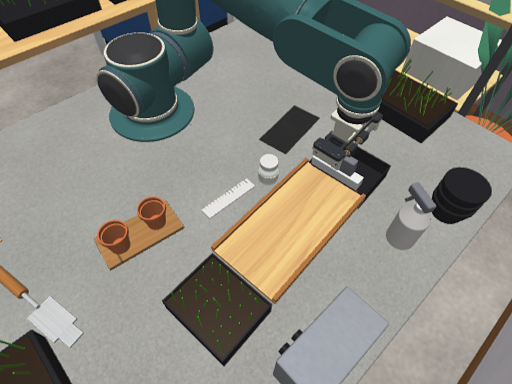

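The vertical force rose to +6 N, so something may be wedged under the foot. I'm lifting straight up and moving aside to look.

Call:
send_rows --xyz '[[0, 0, 0.3], [0, 0, 0.6], [0, 0, 0.8], [0, 0, 0.8], [0, -0.5, 0], [0, -0.8, 0], [0, -0.5, 0], [0, 0, 0]]' --rotation '[[0, 0, 0], [0, 0, 0], [0, 0, 0], [0, 0, 0], [0, 0, 0], [0, 0, 0], [0, 0, 0], [0, 0, 0]]'

```text
t: 16.27
eef_pos: [601.3, 114.2, 218.1]
tool_rot: [-3.142, -0.001, -3.046]
wrist_force: [0.2, -0.0, -2.3]
grip_width: 22.0
```

```bash
python3 - <<'E'
from h import *
o,R=st()
for n in ['wrist','scene']:
    p=env.read_camera(n);save(p,n+'8.png')
    print(n,[(np.round(r['at']).tolist(),round(r['confidence'],2)) for r in env.place_of(p,'shard1')])
    if n=='scene':
        im=cv2.imread('pics/scene8.png')[110:230,270:430];cv2.imwrite('pics/s8z.png',cv2.resize(im,None,fx=4.5,fy=4.5,interpolation=2))
E
```

```text
t 16.27 tcp [601.3 114.2 218.1] jaw 95.46 tilt [-0.001 -0.    -1.   ] F [ 0.2 -0.  -2.3] w 22.0
wrist [([603.0, 238.0, 15.0], 0.91), ([557.0, 196.0, 22.0], 0.9), ([551.0, 214.0, 12.0], 0.75), ([645.0, 197.0, 31.0], 0.65)]
scene [([561.0, 194.0, 21.0], 0.56), ([650.0, 203.0, 32.0], 0.38)]
```

View pics/wrist8.png

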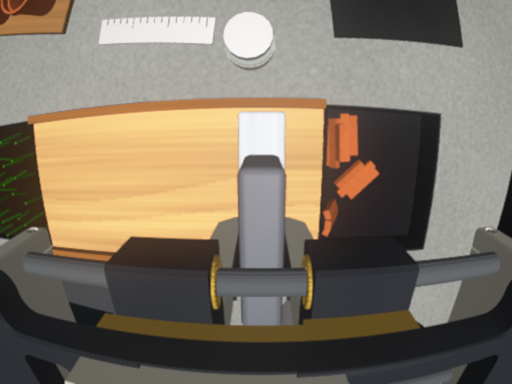

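View pics/s8z.png

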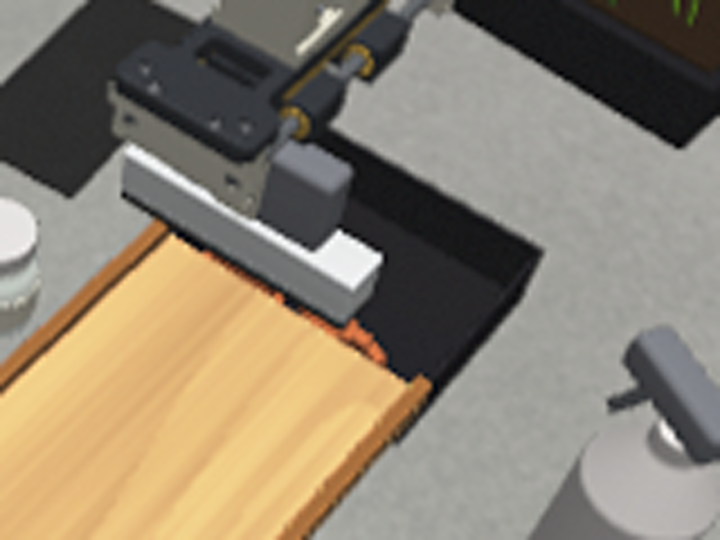

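The networks find all four shards in the tray, one leaning near the board-side wall at (645,197,31). I'm shifting for a clearer view of it.

Call:
send_rows --xyz '[[0.6, 0.3, 0.4], [0.8, 0.4, 0.5], [0.8, 0.4, 0.5], [0.4, 0, 0], [0, 0, 0], [0, 0, 0]]' --rotation '[[0, 0, 0], [0, 0, 0], [0, 0, 0], [0, 0, 0], [0, 0, 0], [0, 0, 0]]'

```text
t: 17.23
eef_pos: [704.9, 160.0, 274.4]
tool_rot: [3.142, -0.001, -3.044]
wrist_force: [0.3, 0.2, -2.5]
grip_width: 21.9
```

```bash
python3 - <<'E'
from h import *
o,R=st()
p=env.read_camera('wrist');save(p,'wrist9.png')
for r in env.place_of(p,'shard1'): print(np.round(r['at']),round(r['confidence'],2))
P=wcloud(p,o,R);c=p['color'].astype(int);red=(c[...,0]>120)&(c[...,0]>1.8*c[...,2])&(c[...,1]<0.55*c[...,0])
B=P[...,:2]-[622,.5];k,s=np.cos(.0977),np.sin(.0977)
tx=B[...,0]*k+B[...,1]*s;ty=-B[...,0]*s+B[...,1]*k-258;z=P[...,2]
m=red&(abs(tx)<110)&(abs(ty)<110)
n,l,st_,_=cv2.connectedComponentsWithStats(m.astype(np.uint8))
for i in range(1,n):
    if st_[i,4]>25:
        q=l==i;print(st_[i],'tx',np.percentile(tx[q],[1,50,99]).round(),'ty',np.percentile(ty[q],[1,50,99]).round(),'z',np.percentile(z[q],[1,50,99]).round())
b=(z>57)&(z<64)&(abs(tx)<70)&(ty>-150)&(ty<-60);print('board end ty',np.percentile(ty[b],[98,99.8]))
w=(z>44)&(z<54)&(abs(ty)<90)&(abs(tx)<100);print('rim',np.percentile(tx[w],[1,99]),np.percentile(ty[w],[1,99]))
im=cv2.imread('pics/wrist9.png');x0,y0=st_[1:,0].min(),st_[1:,1].min()
cv2.imwrite('pics/w9z.png',cv2.resize(im[60:280,200:440],None,fx=2.7,fy=2.7,interpolation=2))
E
```

```text
t 17.23 tcp [704.9 160.  274.4] jaw 95.61 tilt [-0.001 -0.    -1.   ] F [ 0.3  0.2 -2.5] w 21.9
[602. 237.  15.] 0.84
[645. 196.  30.] 0.78
[550. 212.  14.] 0.67
[558. 192.  21.] 0.61
[300  38  23  41 662] tx [-78. -50. -22.] ty [-53. -37. -24.] z [10. 13. 35.]
[291  48   8  33 134] tx [-63. -34. -17.] ty [-66. -63. -58.] z [11. 15. 18.]
[305  79  39  34 759] tx [-19.   2.  24.] ty [-45. -21.   5.] z [10. 13. 16.]
board end ty [-70.78101508 -63.5443417 ]
rim [-89.35751726  89.65409754] [-75.08067956  74.75613324]
```

View pics/w9z.png

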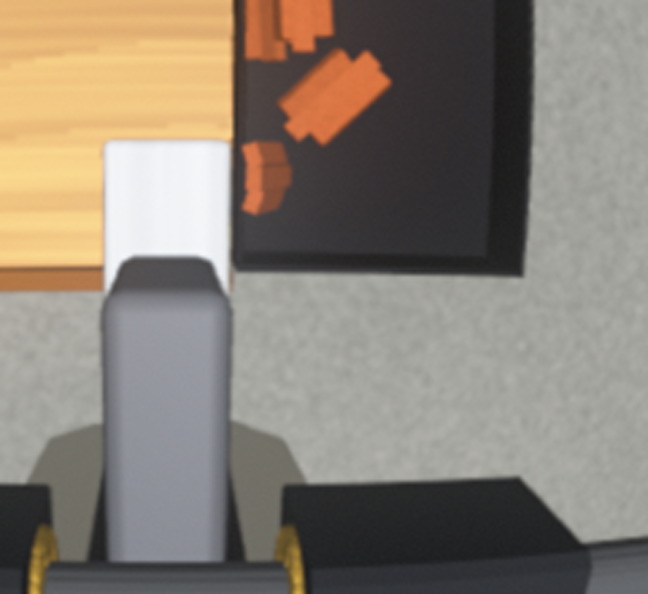

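The zoomed view shows all four shards in the tray. One at zoom (267,177) seems to stand on end against the wall, so I'm checking its depth and that it is still.

```bash
python3 - <<'E'
from h import *
o,R=st()
p=env.read_camera('wrist')
P=wcloud(p,o,R);c=p['color'].astype(int)
B=P[...,:2]-[622,.5];k,s=np.cos(.0977),np.sin(.0977)
tx=B[...,0]*k+B[...,1]*s;ty=-B[...,0]*s+B[...,1]*k-258;z=P[...,2]
for v in range(110,142,4):
    print(v,[(int(u),round(tx[v,u]),round(ty[v,u]),round(z[v,u])) for u in range(288,312,4)], c[v,298])
p=env.read_camera('side');save(p,'side9.png')
im=cv2.imread('pics/side9.png');cv2.imwrite('pics/s9z.png',cv2.resize(im[120:220,210:350],None,fx=5,fy=5,interpolation=2))
p=env.read_camera('scene');save(p,'scene9.png')
im=cv2.imread('pics/scene9.png');cv2.imwrite('pics/c9z.png',cv2.resize(im[120:220,290:420],None,fx=5,fy=5,interpolation=2))
E
```

```text
t 17.32 tcp [704.9 159.8 274.9] jaw 95.6 tilt [-0. -0. -1.] F [ 0.3 -0.2 -1.7] w 21.8
110 [(288, 25, -74, 51), (292, 25, -64, 4), (296, 25, -58, 3), (300, 25, -53, 4), (304, 24, -47, 3), (308, 24, -42, 12)] [72 65 66]
114 [(288, 30, -74, 51), (292, 30, -70, 58), (296, 30, -64, 54), (300, 30, -57, 37), (304, 30, -47, 4), (308, 30, -41, 4)] [144  85  59]
118 [(288, 35, -74, 52), (292, 35, -69, 56), (296, 35, -65, 58), (300, 35, -57, 42), (304, 36, -49, 22), (308, 36, -41, 4)] [143  83  58]
122 [(288, 40, -74, 52), (292, 40, -70, 61), (296, 40, -65, 62), (300, 40, -58, 48), (304, 41, -50, 28), (308, 42, -41, 5)] [135  81  58]
126 [(288, 45, -74, 51), (292, 45, -70, 60), (296, 45, -65, 63), (300, 45, -58, 46), (304, 46, -50, 27), (308, 47, -41, 5)] [138  82  59]
130 [(288, 51, -74, 51), (292, 50, -69, 55), (296, 50, -65, 64), (300, 51, -57, 41), (304, 52, -49, 23), (308, 53, -41, 4)] [132  81  59]
134 [(288, 56, -74, 51), (292, 55, -69, 55), (296, 55, -64, 57), (300, 56, -56, 37), (304, 59, -46, 5), (308, 59, -41, 5)] [132  81  60]
138 [(288, 61, -73, 49), (292, 60, -69, 54), (296, 61, -63, 48), (300, 65, -52, 5), (304, 65, -46, 4), (308, 65, -40, 5)] [98 72 66]
```

View pics/c9z.png

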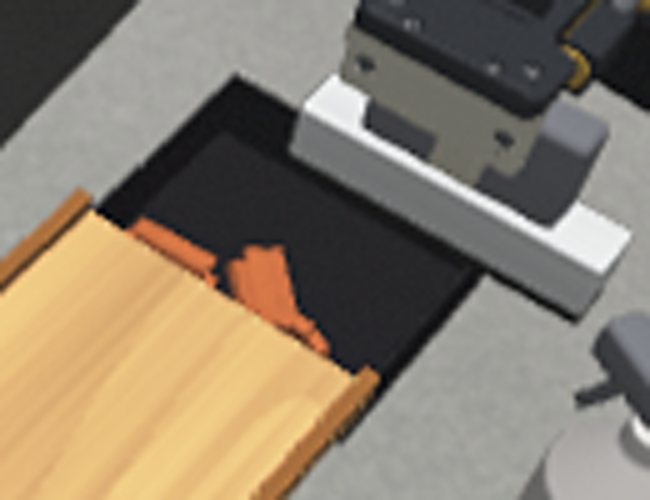

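View pics/s9z.png

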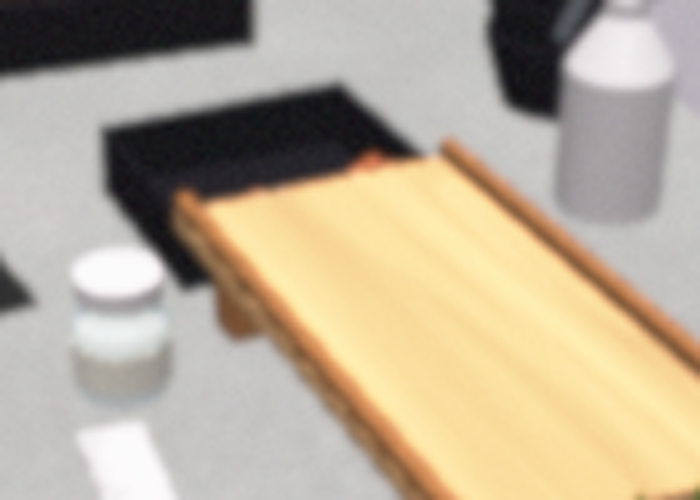

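The fourth shard leans against the tray's board-side wall: top at z≈62, centre at about (x 42, y −65, z 30) mm in the tray frame. That is inside the limits and still across readings. There is no room to push it from the wall side, so I'm leaving it and carrying the scraper back.

Call:
send_rows --xyz '[[-0.54, 0.18, 0], [-0.55, 0.18, 0], [-0.55, 0.18, 0], [-0.55, 0.18, 0], [-0.55, 0.18, 0], [-0.55, 0.18, 0], [-0.55, 0.18, 0], [-0.55, 0.18, 0]]' --rotation '[[0, 0, -0.54], [0, 0, -0.54], [0, 0, -0.54], [0, 0, -0.54], [0, 0, -0.54], [0, 0, -0.54], [0, 0, -0.54], [0, 0, -0.54]]'

```text
t: 18.48
eef_pos: [528.9, 217.4, 275.1]
tool_rot: [3.141, 0.0, 2.482]
wrist_force: [-0.1, -0.1, -2.6]
grip_width: 22.2
```

Call:
send_rows --xyz '[[-0.55, 0.18, 0], [-0.55, 0.18, 0], [-0.55, 0.18, 0], [-0.55, 0.18, 0], [-0.55, 0.18, 0], [-0.55, 0.17, 0], [-0.52, 0.17, 0], [-0.5, 0.15, 0]]' --rotation '[[0, 0, -0.54], [0, 0, -0.54], [0, 0, -0.54], [0, 0, -0.54], [0, 0, -0.54], [0, 0, -0.54], [0, 0, -0.54], [0, 0, -0.51]]'

```text
t: 19.48
eef_pos: [356.2, 272.9, 275.1]
tool_rot: [3.141, -0.0, 1.733]
wrist_force: [-0.0, 1.3, -1.7]
grip_width: 21.8
```

Call:
send_rows --xyz '[[0, 0, -0.5], [0, 0, -0.9], [0, 0, -0.9], [0, 0, -0.9], [0, 0, -0.7], [0, 0, -0.5], [0, 0, 0], [0, 0, 0]]' --rotation '[[0, 0, 0], [0, 0, 0], [0, 0, 0], [0, 0, 0], [0, 0, 0], [0, 0, 0], [0, 0, 0], [0, 0, 0]]'

```text
t: 20.48
eef_pos: [357.6, 273.1, 99.8]
tool_rot: [3.141, -0.0, 1.737]
wrist_force: [0.1, -0.1, -2.2]
grip_width: 21.9
```

```bash
python3 - <<'E'
from h import *
o,R=st()
p=env.read_camera('wrist');save(p,'wrist10.png')
P=wcloud(p,o,R);z=P[...,2]
m=(abs(P[...,0]-359)<80)&(abs(P[...,1]-277)<125)&(z<14)&(p['color'].max(-1)<70)
q=P[m][:,:2];print(len(q),np.percentile(q,[1,99],axis=0),cv2.minAreaRect(q.astype(np.float32)))
E
```

```text
t 20.48 tcp [357.6 273.1  99.8] jaw 9.5 tilt [ 0.001  0.001 -1.   ] F [ 0.1 -0.1 -2.2] w 21.9
10781 [[298.98336018 244.06663206]
 [408.94080027 378.5238237 ]] ((354.34075927734375, 302.906982421875), (97.4083251953125, 147.2090301513672), 9.933894157409668)
```

View pics/wrist10.png

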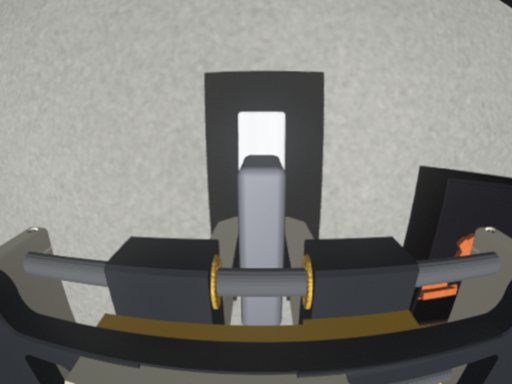

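The scraper is aligned and centred over the mat (mat x 205–323, bar at 262). I'm lowering the last part in small steps.

Call:
send_rows --xyz '[[0, 0, -0.4], [0, 0, -0.3], [0, 0, -0.15], [0, 0, 0], [0, 0, 0]]' --rotation '[[0, 0, 0], [0, 0, 0], [0, 0, 0], [0, 0, 0], [0, 0, 0]]'

```text
t: 21.15
eef_pos: [357.2, 273.0, 65.1]
tool_rot: [3.141, -0.0, 1.736]
wrist_force: [0.6, 0.2, -2.2]
grip_width: 22.0
```

Call:
send_rows --xyz '[[0, 0, -0.05], [0, 0, 0], [0, 0, 0]]' --rotation '[[0, 0, 0], [0, 0, 0], [0, 0, 0]]'

```text
t: 21.52
eef_pos: [357.3, 273.0, 63.2]
tool_rot: [3.141, -0.0, 1.736]
wrist_force: [0.3, -1.5, 1.8]
grip_width: 21.7
```

The force has flipped from −2.2 to +1.8 N, so the scraper is resting on the mat. I'm opening the jaws.

Call:
send_rows --xyz '[[0, 0, 0], [0, 0, 0], [0, 0, 0], [0, 0, 0], [0, 0, 0], [0, 0, 0], [0, 0, 0], [0, 0, 0]]' --rotation '[[0, 0, 0], [0, 0, 0], [0, 0, 0], [0, 0, 0], [0, 0, 0], [0, 0, 0], [0, 0, 0], [0, 0, 0]]' --jaw -1

```text
t: 22.52
eef_pos: [357.1, 272.9, 62.8]
tool_rot: [-3.142, -0.0, 1.736]
wrist_force: [-0.5, -0.6, 0.6]
grip_width: 92.6
```

Call:
send_rows --xyz '[[0, 0, 0.4], [0, 0, 0.8], [0, 0, 0.9], [0, 0, 0.9], [0, 0, 0.9], [0, 0, 0.5], [0, 0, 0], [0, 0, 0]]' --rotation '[[0, 0, 0], [0, 0, 0], [0, 0, 0], [0, 0, 0], [0, 0, 0], [0, 0, 0], [0, 0, 0], [0, 0, 0]]'

```text
t: 23.52
eef_pos: [356.8, 272.7, 237.5]
tool_rot: [-3.14, 0.001, 1.736]
wrist_force: [0.7, 0.3, -0.6]
grip_width: 93.1
```

```bash
python3 - <<'E'
from h import *
o,R=st()
p=env.read_camera('wrist');save(p,'wrist11.png')
P=wcloud(p,o,R);z=P[...,2]
for lo,hi in [(78,98),(32,50)]:
    m=(z>lo)&(z<hi)&(abs(P[...,0]-357)<110)&(abs(P[...,1]-273)<110)
    q=P[m][:,:2].astype(np.float32); print(lo,len(q),cv2.minAreaRect(q),np.median(z[m]))
m=(abs(P[...,0]-359)<110)&(abs(P[...,1]-275)<120)&(z<25)&(p['color'].max(-1)<70)
print(cv2.minAreaRect(P[m][:,:2].astype(np.float32)))
p=env.read_camera('scene');save(p,'scene11.png')
for th in ['shard1','pot_a','jar','ruler','scraper']: print(th,[(np.round(r['at']).tolist(),round(r['confidence'],2)) for r in env.place_of(p,th)])
E
```

```text
t 23.52 tcp [356.8 272.7 237.5] jaw 9.49 tilt [-0.001 -0.001 -1.   ] F [ 0.7  0.3 -0.6] w 93.1
78 1723 ((356.2810363769531, 273.8777160644531), (21.817474365234375, 88.14173889160156), 9.220037460327148) 89.31004438554072
32 849 ((356.4736633300781, 273.1593017578125), (27.84230613708496, 139.06163024902344), 9.258439064025879) 41.400684110762654
((358.2928771972656, 278.43194580078125), (97.46641540527344, 196.6652374267578), 10.017741203308105)
shard1 [([604.0, 236.0, 13.0], 0.64), ([433.0, -41.0, -2.0], 0.64), ([561.0, 195.0, 19.0], 0.55), ([651.0, 202.0, 31.0], 0.53), ([551.0, 215.0, 14.0], 0.49)]
pot_a [([374.0, -230.0, 15.0], 0.92), ([370.0, -333.0, 12.0], 0.86)]
jar [([456.0, 87.0, -3.0], 0.62)]
ruler [([435.0, -41.0, 1.0], 0.85)]
scraper [([357.0, 271.0, 4.0], 0.87)]
```

View pics/wrist11.png

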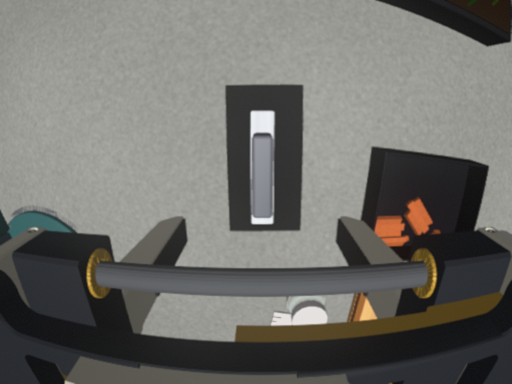

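View pics/scene11.png

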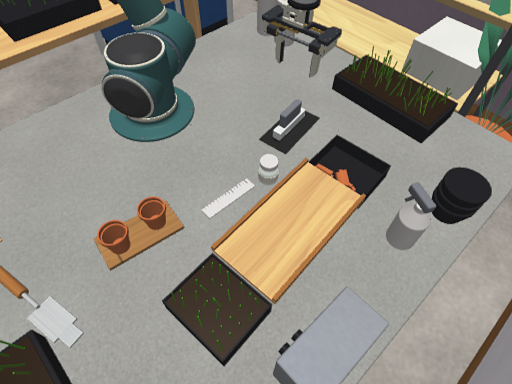

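The scraper stands upright and centred on the mat. The shards are in the tray at (345,178), and the bystanders haven't moved. I'm handing in.

```bash
python3 - <<'E'
from bench import env
print(env.finish_job())
E
```

```text
the job is handed in; nothing more can be done
None
```

I wiped all four shards off the board's open end into the empty tray with the scraper. Then I set the scraper down upright on its mat and handed the job in at about 23.6 s. No verdict was reported.

- **Scraper:** it stands released, about 2 mm across and 5 mm along from the mat's centre. Its length is within 1° of the mat's.
- **Shards:** the last pictures show all four in the tray and none on the board or among the seedlings. One leans on end against the tray's board-side wall, so it isn't lying flat. Its centre is about 30 mm up and 65 mm from the tray's centre along the board, inside the 73 mm limit. Its top, at about 62 mm, sticks up past the rim. It did not move between looks, and I left it because there was no room to push it from the wall side.
- **Wiping:** at the end of the push the foot pressed on that shard with about 9 N, so I lifted the scraper clear. Only the scraper's foot appeared to touch it.
- **Bystanders:** the pots, jar and ruler read within about 5 mm of where they started, which is within the network's error. In the last scene picture the shard network also marked the ruler as a fifth shard, a false report.

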